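# Load the last specimen and close the locked-out incubator tray

## Robot

A 6-joint arm with a two-finger parallel gripper is mounted at the origin on a cart in front of the work surface, level with it; the furniture and walls round the work are solid. World frame = base frame: x ahead of the robot, y to its left, z up, the work surface at z = 0. Lengths are in mm, angles in rad, forces in N, time in s.
With the tool pointing down it reaches from about 350 to 775 mm from the base axis. Payload 7.3 kg.
Tool frame: the origin (TCP) lies at the very end of the fingers, on their centre line; the grasp point (between the pads) lies 19 mm behind it (bot.grip_point_offset is the distance from the TCP to the grasp point, in mm); z points along the fingers, y is the line along which they close (so a half turn about z gives the same grasp; the last joint's range is limited). The gripper opens to 92 mm and grips with 3 to 60 N. Pads are 19 mm wide; open, the fingers measure 130 mm over their backs; the gripper's body (75 mm by 190 mm) begins 47 mm behind the grasp point.
Start: joints at [1.135, 0.342, 1.524, -0, 1.275, -0.146], TCP at [150.011, 503.135, 191.341] pointing down, gripper open.
Joint ranges: [-2.53, 2.53], [-0.77, 2.02], [0.04, 2.7], [-1, 4.14], [0.28, 2.66], [-3.11, 3.11]. Speed limits (rad/s): [2.57, 2.57, 3.14, 3.14, 3.14, 3.14].

## Interface

Orientations are given as [roll, pitch, yaw] about the fixed x, y, z axes, in that order (R = Rz(yaw) Ry(pitch) Rx(roll)).
In Python, from plant import bot gives the robot as it stands. The module is installed in compiled form; this text tells all that it offers.
- The arm moves only by the shell command python3 -m jog 'ROWS' [OPENING]. ROWS is JSON, a list of rows, each a list of 6 numbers: the shift along the tool's x, y, z in mm, then the turn, a rotation vector about the tool's x, y, z in rad. In form: [[dx, dy, dz, rx, ry, rz], ...]. A call has 1 to 12 rows; each row shifts and turns the commanded pose from where the row before left it, along the tool's axes as they then stand; what a row does not reach is not made up. A row lasts 1/10 s, in which the tool goes at most 50 mm and 8.59 degrees, less where a joint would pass 70% of its speed; a pose out of reach is approached as far as the arm can. A call with a gripper value outside its range is refused whole. OPENING is the opening in per cent of the stroke, from 0 (shut) to 100 (fully open), set as the call begins (- or left out, the last holds). The fingers move at their own pace and stop on an object; the grip force is fixed at half the most. Time passes only in rows, so rows that do not move let the fingers close. It gives the time, the measured TCP pose, the force, the opening and the grip force at its end, in the units of the state.
- bot.get_obs(): the state, without advancing time (a new reading comes with each control period).
- bot.capture(name): name is "scene" or "side" or "wrist"; returns the picture (384x512x3 uint8, red, green, blue); there is no depth.
- bot.camera_model(name): a dict with "fx", "fy", "cx", "cy" (pixels), "position" and "orientation" of the camera in the world; the wrist camera has in their place "T_tool_cam" (4x4, takes a point from camera to tool coordinates, whose origin is the TCP and whose axes are the flange's). Camera axes: x right, y down, z forward; pixel columns grow to the right and rows downward; lengths in mm; the calibration is good to about 2 mm. A picture is of the moment at which its call begins: read the wrist's pose just before it. camera_model takes no time and is no camera call.
- bot.close_job(): hands the job in; it is judged then, once.
Trained networks look in the newest picture that a camera, given by its name, has taken for a name from the list of things; names that differ only in an ending like _2 or _b are one class to them, and where a whole thing is asked for, a point or a joint stands for the part that bears it (a point fixed in the world has none). Each returns a list of dicts, best first, with "p" (0 to 1); they miss things now and then, are a little off and sometimes report something else, mostly with a low value. They report only what shows in the picture. A call takes as long as a camera call. They do not tell look-alikes from the thing itself.
- bot.outline_of(target, camera): "mask" (384x512 bool, what is visible of it) and "pixel" ([column, row] in pixels, amid what is visible of it).
The state is a dict: "time": time; "joint_positions": joint angles; "dq": joint speeds; "tau": joint torques, N m; "tool_pos": TCP position; "tcp_rot": TCP orientation; "contact_force": force on the tool from outside, world axes, zero at the start; "moment": the same for the moment, N m; "grip_width": finger opening in mm; "finger_force": force on a finger pad.
Only numpy, scipy, OpenCV 4.12 (cv2) and the standard library are available. Lean on these libraries where they do the work, as an engineer would, in place of code of your own. Each camera call takes 0.05 s, during which the arm holds its last target. There are 200 camera calls.

## Task

Stand the specimen cup that is out on the bench in the open incubator tray, beside the two cups already there. Then hold down the release lever at the tray's front to unlock its slides, push the tray fully home into the incubator and let go; all three cups must stay standing in the tray, and the other things on the bench are left alone.

Things in the scene. Friction and masses are not known exactly. Their poses are not given: they have to be found in the camera images.
- incubator: Low white sheet-steel incubator cabinet fixed on the bench, 230 mm wide (y), 205 mm deep (x), top at z = 102 mm, with a control hump (to 135 mm) along the back 70 mm of its top. Origin: bench level, under the middle of its front opening. x points into the cabinet (the way the tray closes), y to the left of someone facing it, z up. The tray slides out towards -x.
- tray (a joint): Travel of the incubator's tray in m: 0 = fully extended, where its slides are locked (about 2 mm of play), 0.160 = fully home, the white front closed on the cabinet. Sliding resistance about 3 N plus a little with speed; nothing springs it back.
- tray_floor (a point): Centre of the tray's flat floor, on its upper face, 24 mm above the bench; moves with the tray, axes as the incubator's. Inside, the tray is 160 mm long (x +-80 mm) and 170 mm wide (y +-85 mm); side and back walls rise 31 mm above the floor, the white front 76 mm. The cabinet's roof clears the floor by 68 mm when the tray goes in.
- lever_pad (a point): Centre of the top of the release lever's black thumb pad, which juts out of the white front near its left (+y) end, 74 mm above the bench; pad 32 mm (x) by 30 mm (y), 5 mm thick. The outer face of the white front is 16 mm from here in the incubator's +x direction and rises 26 mm above the pad, so a fingertip on the pad can also push the front. Moves with tray and lever.
- release_lever (a joint): Release lever, a sprung rocker along the left slide, in rad: 0 = up (locks the extended tray), 0.125 = pad fully down, 13 mm lower. From 0.095 (pad 10 mm down) its pawl clears the stop and the tray can be pushed in; keep it down for the first 25 mm of travel, after that it may be up or down. Starts to move at about 2.5 N, fully down at about 6 N; springs back when let go.
- cup_out: Clear specimen cup with an orange screw lid, standing on the bench to the left of the incubator: 52 mm in diameter at the lid (44 to 56 mm above its foot), 45 mm at the body, 56 mm tall, about 60 g. Origin: centre of its foot; z up.
- cup_left: Specimen cup of the same size with a white lid, standing in the back left of the tray (+y side, near the cabinet). Origin: centre of its foot.
- cup_right: Specimen cup of the same size with a white lid, standing in the back right of the tray (-y side, near the cabinet). Origin: centre of its foot. The front half of the tray is free.
- forceps: Steel forceps lying flat on the bench behind the loose cup, 126 mm long, 7 mm high, a bystander. Origin: centre of the underside.
- amber_bottle: Small amber bottle with a red cap, 31 mm in diameter, 78 mm tall, standing far to the left in front of the photometer, a bystander. Origin: centre of its foot.
- tray_front (a point): Middle of the top edge of the tray's white front, on its outer face (towards the robot), 100 mm above the bench; moves with the tray, axes as the incubator's. The front is 230 mm wide (y) and 14 mm thick. A steel bar handle, 80 mm long along y, sits in its middle 60 mm above the bench and stands 32 mm out.
There are look-alikes about, which are no part of the job. Of the things that look like the cup_out, the middle-sized one is meant. Leave any purple or yellow look-alike of the cup_left alone.

How it is judged (in metres and radians):
On the way, in this order (a step that is already met when the one before it is completed fails the run):
1. the orange-lidded cup stands on the floor of the extended tray, let go (x of cup_out in the frame of tray_floor between -0.065 and 0.065 m and y of cup_out in the frame of tray_floor between -0.07 and 0.07 m and z of cup_out in the frame of tray_floor below 0.008 m and angle between cup_out's own z axis and vertical below 0.15 rad and contact force between cup_out and the fingers below 0.1 N and value of joint tray below 0.02 m), for 0.2 s.
2. the release lever is pressed down far enough to free the slide (value of joint release_lever above 0.085 rad), for 0.05 s.
At the end, for the whole second after the job is handed in: The tray is fully home (within 6 mm), the release lever has sprung back up, and all three cups stand upright (within about 8 degrees) and at rest on the tray's floor (value of joint tray above 0.154 m and value of joint release_lever below 0.03 rad and x of cup_out in the frame of tray_floor between -0.065 and 0.065 m and y of cup_out in the frame of tray_floor between -0.07 and 0.07 m and z of each of cup_out, cup_left, cup_right in the frame of tray_floor below 0.008 m and horizontal distance between each of cup_left, cup_right and tray_floor below 0.115 m and angle between each of cup_out, cup_left, cup_right's own z axis and vertical below 0.15 rad and linear speed of cup_out below 0.03 m/s); the robot touches nothing.
It fails at once if a specimen cup is tipped over (angle between cup_out's own z axis and vertical above 1 rad or angle between any of cup_left, cup_right's own z axis and vertical above 0.6 rad).
It fails at once if the forceps or the amber bottle is shifted by more than 30 mm (distance of any of forceps, amber_bottle from where it was at the start of the episode above 0.03 m).
It also fails if it takes over 51 s, if anything falls off the work surface, if the arm or the gripper's body presses on something with over 40 N, if the wrist force passes 120 N, or if a joint passes its speed limit or range.

## Working session

There is one attempt and no reset: what is moved stays moved. The work goes in short steps, Python scripts to look and compute and a shell command to move; the robot and the scene stay as the last step left them, time stands still between calls to the robot, and variables do not carry over. Pictures are saved under pics/ and viewed, at most 10 in all, crops included, and the job is handed in when it is done.

```bash
mkdir -p pics; python3 - <<'E'
from plant import bot
import cv2,numpy as np
ims=[]
for c in ["scene","side"]:
    im=bot.capture(c); cv2.imwrite(f"pics/{c}0.png",im[:,:,::-1]); 
    m=bot.camera_model(c); print(c,{k:np.round(v,3).tolist() for k,v in m.items()})
    for t in ["cup_out","cup_left","forceps","amber_bottle","lever_pad","tray_front","incubator"]:
        print(t,[(round(d["p"],2),np.round(d["pixel"]).tolist(),int(d["mask"].sum())) for d in bot.outline_of(t,c)][:5])
m=bot.camera_model("wrist");print(m)
o=bot.get_obs();print(o["time"],o["tool_pos"],o["tcp_rot"],o["grip_width"])
E
```

```text
scene {'fx': 415.428, 'fy': 415.428, 'cx': 246.116, 'cy': 182.978, 'position': [-301.973, 797.942, 671.795], 'orientation': [-2.005, 0.025, -2.444]}
cup_out [(0.79, [248.0, 217.0], 251), (0.74, [218.0, 226.0], 508), (0.71, [264.0, 174.0], 155), (0.54, [249.0, 205.0], 89)]
cup_left [(0.73, [265.0, 176.0], 146), (0.63, [330.0, 170.0], 192), (0.52, [309.0, 162.0], 125)]
forceps [(0.55, [289.0, 186.0], 1659)]
amber_bottle [(0.55, [168.0, 270.0], 245)]
lever_pad []
tray_front [(0.95, [288.0, 182.0], 1641)]
incubator [(0.78, [265.0, 166.0], 3715)]
side {'fx': 417.058, 'fy': 417.058, 'cx': 257.905, 'cy': 191.901, 'position': [38.389, -1048.059, 865.256], 'orientation': [-2.224, 0.023, -0.463]}
cup_out [(0.83, [229.0, 174.0], 359), (0.68, [237.0, 194.0], 269), (0.41, [267.0, 206.0], 124)]
cup_left [(0.64, [300.0, 298.0], 496), (0.6, [348.0, 292.0], 492), (0.54, [307.0, 223.0], 316)]
forceps [(0.48, [252.0, 182.0], 86)]
amber_bottle [(0.66, [282.0, 214.0], 213)]
lever_pad [(0.68, [281.0, 214.0], 342)]
tray_front [(0.62, [281.0, 244.0], 2935)]
incubator [(0.93, [340.0, 232.0], 10012), (0.26, [280.0, 241.0], 3370)]
{'fx': 342.21157544245625, 'fy': 342.21157544245625, 'cx': 258.00628997667076, 'cy': 189.50833410458242, 'T_tool_cam': array([[-3.98287993e-04, -9.63158875e-01, -2.68932748e-01,
         7.23429948e+01],
       [ 9.99999888e-01, -3.14621917e-04, -3.54204004e-04,
         2.28824073e-01],
       [ 2.56542593e-04, -2.68932859e-01,  9.63158892e-01,
        -1.94513166e+02],
       [ 0.00000000e+00,  0.00000000e+00,  0.00000000e+00,
         1.00000000e+00]])}
0.8 [149.99645036 503.13145304 191.3442406 ] [3.14150766e+00 1.60150613e-05 2.85180626e+00] 91.8046547427965
```

View pics/scene0.png

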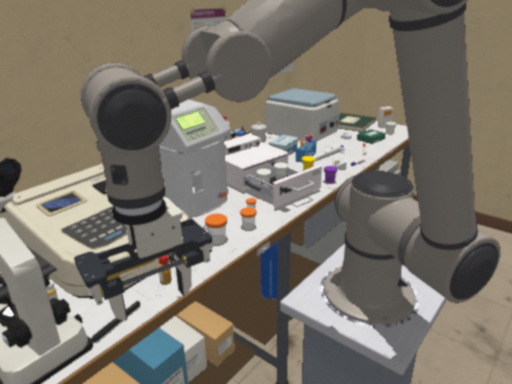

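View pics/side0.png

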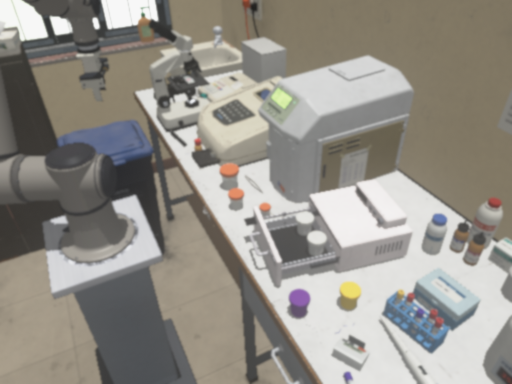

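The scene view shows three orange lids: large at (217,222), middle at (248,213) and small at (251,202). In the side view they are at (229,174), (237,195) and (265,209). The open tray's front runs from (258,207) to (282,277) in the side view. I'll zoom in.

```bash
cat > h.py <<'E'
from plant import bot
import cv2,numpy as np
from scipy.spatial.transform import Rotation as R
def cam(c,obs=None):
    m=bot.camera_model(c); K=np.array([[m["fx"],0,m["cx"]],[0,m["fy"],m["cy"]],[0,0,1]])
    if c=="wrist":
        o=obs or bot.get_obs(); T=np.eye(4);T[:3,:3]=R.from_euler("xyz",o["tcp_rot"]).as_matrix();T[:3,3]=o["tool_pos"]
        T=T@m["T_tool_cam"]; return K,T[:3,:3],T[:3,3]
    return K,R.from_euler("xyz",m["orientation"]).as_matrix(),np.array(m["position"])
def at_z(c,px,z,obs=None):
    K,A,p=cam(c,obs); d=A@np.linalg.solve(K,[*px,1.]); return p+d*(z-p[2])/d[2]
def proj(c,P,obs=None):
    K,A,p=cam(c,obs); q=K@A.T@(np.asarray(P,float)-p); return q[:2]/q[2]
E
python3 - <<'E'
from h import *
for c,pts in [("scene",[(217,222),(248,213),(251,202)]),("side",[(229,170),(237,194),(265,209)])]:
    for p in pts: print(c,p,at_z(c,p,56).round(), at_z(c,p,40).round())
a=cv2.imread("pics/scene0.png")[140:250,200:340]; b=cv2.imread("pics/side0.png")[180:290,215:355]
im=np.hstack([cv2.resize(a,None,fx=2.8,fy=2.8,interpolation=2),cv2.resize(b,None,fx=2.8,fy=2.8,interpolation=2)])
cv2.imwrite("pics/z.png",im)
E
```

```text
scene (217, 222) [457.  49.  56.] [477.  30.  40.]
scene (248, 213) [419. -48.  56.] [438. -70.  40.]
scene (251, 202) [ 458. -110.   56.] [ 478. -133.   40.]
side (229, 170) [461.  64.  56.] [470.  86.  40.]
side (237, 194) [430. -73.  56.] [438. -53.  40.]
side (265, 209) [ 475. -180.   56.] [ 483. -163.   40.]
```

View pics/z.png

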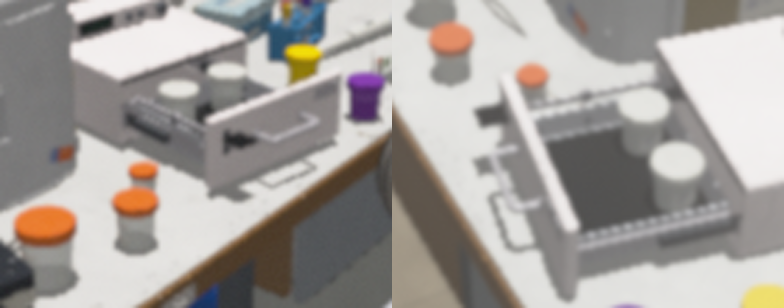

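The zoom shows the middle cup lid at scene (248,212) and the tray front's top corners clearly in both views. I'll work out the tray frame and go to the cup.

```bash
python3 - <<'E'
from h import *
for c,l,r in [("scene",(274.3,184.5),(320.7,166)),("side",(254.6,207.5),(279.6,261.4))]:
    L,Rr=at_z(c,l,100),at_z(c,r,100); print(c,L.round(),Rr.round(),np.linalg.norm(L-Rr).round(), (np.degrees(np.arctan2(L[1]-Rr[1],L[0]-Rr[0]))-90).round(1))
print("pad",at_z("scene",(285,189.3),74).round())
def tri(p,q):
    A=[];b=[]
    for c,x in (("scene",p),("side",q)):
        K,Rm,pos=cam(c);d=Rm@np.linalg.solve(K,[*x,1.]);d/=np.linalg.norm(d);M=np.eye(3)-np.outer(d,d);A.append(M);b.append(M@pos)
    return np.linalg.lstsq(np.vstack(A),np.hstack(b),rcond=None)[0].round()
print("frontL",tri((274.3,184.5),(254.6,207.5)),"frontR",tri((320.7,166),(279.6,261.4)),"cup",tri((248.5,211.5),(236.5,194)))
for d in bot.outline_of("cup_out","scene")[:1]: 
    m=d["mask"].nonzero(); print(m[1].min(),m[1].max(),m[0].min(),m[0].max())
for z,y in((430,-55),): print(proj("scene",[z,y,56]),proj("side",[z,y,56]),proj("scene",[z,y,0]))
o=bot.get_obs();M=R.from_euler("xyz",o["tcp_rot"]).as_matrix();print(M.round(3).tolist()); print(M.T@(np.array([430,-60,150])-o["tool_pos"]))
E
```

```text
scene [ 421. -185.  100.] [ 382. -408.  100.] 227.0 -10.0
side [ 428. -208.  100.] [ 390. -425.  100.] 220.0 -9.8
pad [ 404. -221.   74.]
frontL [ 431. -199.   92.] frontR [ 391. -421.   95.] cup [432. -65.  50.]
241 255 207 227
[246.73838047 211.059644  ] [234.67137621 191.07550674] [247.17159963 226.75699387]
[[-0.958, 0.286, 0.0], [0.286, 0.958, 0.0], [-0.0, 0.0, -1.0]]
[-429.21894938 -459.65075313   41.32360034]
```

```bash
python3 -m jog '[[-35,-27,0,0,0,0],[-35,-27,0,0,0,0],[-35,-27,0,0,0,0],[-35,-27,0,0,0,0],[-35,-27,0,0,0,0],[-35,-27,0,0,0,0],[-35,-27,0,0,0,0]]'; python3 -m jog '[[-27,-39,0,0,0,0],[-27,-39,0,0,0,0],[-27,-39,0,0,0,0],[-27,-39,0,0,0,0],[-27,-39,0,0,0,0],[-27,-39,0,0,0,0],[-27,-39,0,0,0,-0.115],[0,0,0,0,0,0]]' 85
python3 - <<'E'
from h import *
o=bot.get_obs(); im=bot.capture("wrist"); cv2.imwrite("pics/w1.png",im[:,:,::-1])
for t in ["cup_out","cup_left","lever_pad","tray_front"]:
    for d in bot.outline_of(t,"wrist")[:4]:
        y,x=d["mask"].nonzero(); px=d["pixel"]; print(t,round(d["p"],2),np.round(px),x.min(),x.max(),y.min(),y.max(),at_z("wrist",px,56,o).round())
print(o["tool_pos"],o["tcp_rot"])
E
```

```text
time: 1.55
tool_pos: [331.6, 250.5, 191.6]
tcp_rot: [3.141, 0.001, 2.852]
contact_force: [1.1, 0.5, -0.1]
grip_width: 91.8
finger_force: 0.0
time: 2.35
tool_pos: [435.5, -68.5, 191.3]
tcp_rot: [-3.14, 0.002, 2.965]
contact_force: [0.5, 1.3, -0.2]
grip_width: 77.8
finger_force: 0.0
cup_out 0.98 [385. 169.] 346 424 137 206 [456.  55.  56.]
cup_out 0.95 [196. 227.] 179 213 205 243 [ 484. -142.   56.]
cup_out 0.91 [264. 163.] 238 290 137 189 [430. -62.  56.]
lever_pad 0.73 [ 93. 172.] 71 109 153 231 [ 409. -230.   56.]
tray_front 0.55 [ 69. 194.] 0 145 149 256 [ 427. -260.   56.]
[435.45704114 -68.53298457 191.2991833 ] [-3.14001737e+00  1.67626789e-03  2.96511864e+00]
```

View pics/w1.png

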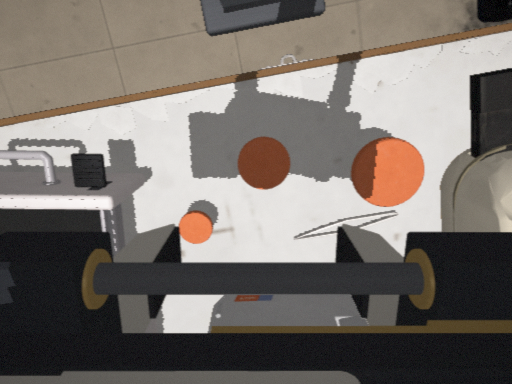

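The wrist view shows the middle orange lid at (264,163), which is 52 px or about 50 mm as it should be. The small one is at (196,227), the large at (388,172), the forceps at (345,225), the black lever pad at (89,170), and the front edge is level in the image. Grasping now.

```bash
python3 -m jog '[[6.6,5.4,10,0,0,0],[0,0,40,0,0,0],[0,0,40,0,0,0],[0,0,30,0,0,0],[0,0,25,0,0,0],[0,0,17,0,0,0],[0,0,0,0,0,0]]' 85; python3 -m jog '[[0,0,0,0,0,0],[0,0,0,0,0,0],[0,0,0,0,0,0],[0,0,0,0,0,0],[0,0,0,0,0,0]]' 20
python3 - <<'E'
from h import *
o={"tool_pos":np.array([435.457,-68.533,191.3]),"tcp_rot":[-3.14,.00168,2.965]}
x=np.array([.985,-.174,0])
for n,p,z in [("pad",(89,170),74),("pad-l",(72,154),74),("pad-r",(104,186),74),("frontL outer top",(122,197),100),("frontL in",(122,207),100)]:
    print(n,at_z("wrist",p,z,o).round())
E
```

```text
time: 3.3
tool_pos: [426.6, -55.3, 27.8]
tcp_rot: [3.141, -0.004, 2.969]
contact_force: [-0.3, 0.1, 0.2]
grip_width: 78.3
finger_force: 0.0
time: 3.8
tool_pos: [428.6, -57.2, 29.8]
tcp_rot: [-3.142, 0.001, 2.967]
contact_force: [0.0, 0.4, -0.1]
grip_width: 42.7
finger_force: 0.0
pad [ 404. -223.   74.]
pad-l [ 387. -234.   74.]
pad-r [ 421. -214.   74.]
frontL outer top [ 429. -188.  100.]
frontL in [ 438. -191.  100.]
```

```bash
python3 -m jog '[[0,0,0,0,0,0],[0,0,0,0,0,0],[0,0,0,0,0,0]]' 20
python3 - <<'E'
from h import *
im=bot.capture("wrist"); s=bot.capture("side"); sc=bot.capture("scene")
cv2.imwrite("pics/g.png",np.hstack([cv2.resize(im[:,:,::-1],(400,300)),cv2.resize(sc[160:250,190:310,::-1],(400,300))]))
o=bot.get_obs();print(o["tool_pos"],o["grip_width"],o["finger_force"])
E
```

```text
time: 4.1
tool_pos: [428.3, -57.2, 29.3]
tcp_rot: [3.141, 0.0, 2.967]
contact_force: [0.1, -0.1, -0.3]
grip_width: 20.0
finger_force: 0.0
[428.30987343 -57.14368565  29.26903534] 18.237897544999395 0.0
```

View pics/g.png

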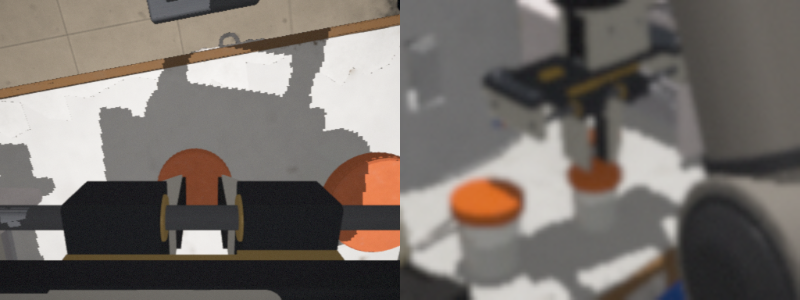

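```bash
python3 - <<'E'
from h import *
im=bot.capture("wrist"); s=bot.capture("side")
o=bot.get_obs()
for d in bot.outline_of("cup_out","wrist")[:3]:
    y,x=d["mask"].nonzero(); print(round(d["p"],2),np.round(d["pixel"]),x.min(),x.max(),y.min(),y.max(),x[y==y.min()].mean())
print([proj("wrist",[428.3,-57.2,z],o).round() for z in(29,48,56)], [proj("side",[428.3,-57.2,z]).round() for z in(0,29,56)])
cv2.imwrite("pics/g2.png",np.hstack([cv2.resize(im[170:350,170:350,::-1],(400,400)),cv2.resize(s[150:230,190:270,::-1],(400,400))]))
E
```

```text
0.84 [254. 217.] 203 294 181 261 250.0
0.82 [460. 229.] 387 511 183 323 427.0
[array([258., 218.]), array([258., 230.]), array([258., 236.])] [array([235., 205.]), array([235., 198.]), array([234., 192.])]
```

View pics/g2.png

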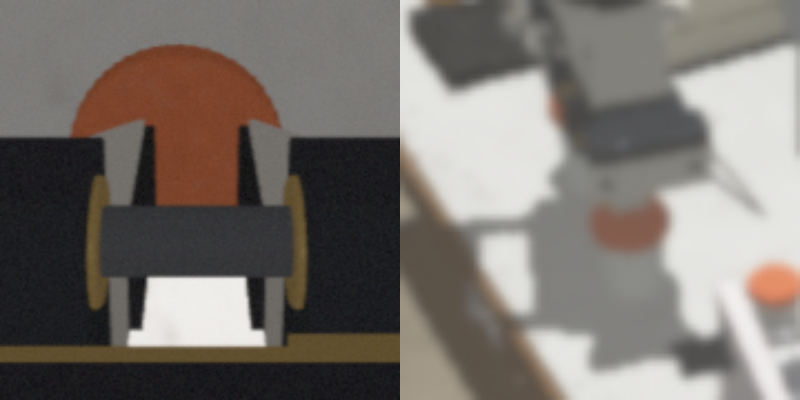

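The tips visibly sit just above the lid (wrist row 224; side row 191, about z 57), although the reported TCP is z 29. So the closed fingers missed the lid, and the true tip appears about 28 mm higher than reported. I'll open, centre, descend 18 mm and grip again, using contact as the check.

```bash
python3 -m jog '[[0,-4.5,-10,0,0,0],[0,0,0,0,0,0],[0,0,0,0,0,0],[0,0,0,0,0,0],[0,0,0,0,0,0],[0,0,0,0,0,0],[0,0,10,0,0,0],[0,0,10,0,0,0],[0,0,8,0,0,0],[0,0,0,0,0,0]]' 85; python3 -m jog '[[0,0,0,0,0,0],[0,0,0,0,0,0],[0,0,0,0,0,0],[0,0,0,0,0,0],[0,0,0,0,0,0],[0,0,0,0,0,0]]' 40
```

```text
time: 5.4
tool_pos: [426.4, -61.2, 9.8]
tcp_rot: [3.141, -0.003, 2.967]
contact_force: [0.5, -0.1, 0.7]
grip_width: 78.0
finger_force: 0.0
time: 6.0
tool_pos: [427.8, -61.6, 11.5]
tcp_rot: [3.142, 0.001, 2.967]
contact_force: [-0.9, 0.3, 2.0]
grip_width: 50.6
finger_force: 30.0
```

```bash
python3 -m jog '[[0,0,-15,0,0,0],[0,0,-30,0,0,0],[0,0,-30,0,0,0],[0,0,-30,0,0,0],[0,0,-25,0,0,0],[0,0,0,0,0,0]]'; python3 -m jog '[[-10,-20,0,0,0,0],[-12,-35,0,0,0,0],[-12,-35,0,0,0,0],[-12,-35,0,0,0,0],[-12,-35,0,0,0,0],[-12,-35,0,0,0,0],[-10,-30,0,0,0,0],[-4,-20,0,0,0,0],[0,0,0,0,0,0],[0,0,0,0,0,0],[0,0,0,0,0,0]]'
python3 - <<'E'
from h import *
o=bot.get_obs(); im=bot.capture("wrist"); sd=bot.capture("side")
print(o["time"],o["tool_pos"],o["tcp_rot"],o["grip_width"],o["finger_force"])
for d in bot.outline_of("cup_left","wrist")[:4]: 
    y,x=d["mask"].nonzero(); print(round(d["p"],2),np.round(d["pixel"]),x.min(),x.max(),y.min(),y.max(),at_z("wrist",d["pixel"],80,o).round())
cv2.imwrite("pics/t.png",np.hstack([cv2.resize(im[:,:,::-1],(460,345)),cv2.resize(sd[150:310,190:350,::-1],(340,345))]))
E
```

```text
time: 6.6
tool_pos: [429.5, -62.2, 144.2]
tcp_rot: [-3.141, 0.006, 2.967]
contact_force: [1.3, -0.4, -0.4]
grip_width: 50.7
finger_force: 30.0
time: 7.7
tool_pos: [467.4, -316.1, 140.6]
tcp_rot: [3.14, -0.001, 2.968]
contact_force: [-0.2, 0.3, 0.8]
grip_width: 50.4
finger_force: 30.0
7.7 [ 467.37361761 -316.08729461  140.62736019] [ 3.14036757e+00 -1.22615003e-03  2.96751761e+00] 50.43131883768732 29.999390244483948
0.85 [ 29. 138.] 0 68 108 171 [ 398. -476.   80.]
0.79 [304. 296.] 288 319 295 302 [ 566. -294.   80.]
0.71 [ 16. 256.] 0 43 238 301 [ 487. -521.   80.]
```

View pics/t.png

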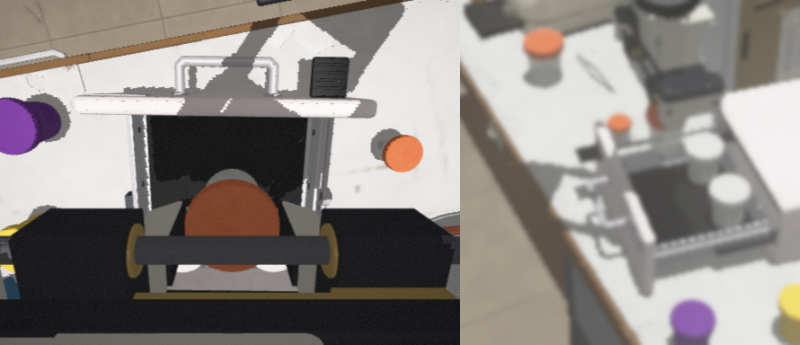

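The wrist view shows the cup (lid) held over the tray's front half with the white cups behind it. The front's top spans (80..420, rows ~108–128) in full-size pixels, the pad is at (367,86), and the floor's dark area spans columns 165–342. Checking the position in numbers.

```bash
python3 - <<'E'
from h import *
o=bot.get_obs(); T=o["tool_pos"]; M=R.from_euler("xyz",o["tcp_rot"]).as_matrix()
im=bot.capture("wrist").astype(int)
for n,p,z in [("frL",(80,116),100),("frR",(420,122),100),("fr outer",(250,107),100),("fr inner",(250,127),100),("pad",(367.5,85.7),74),("floorL",(165,190),24),("floorR",(342,190),24),("floorfront",(250,129),24)]:
    P=at_z("wrist",p,z,o); print(n,P.round(),"tool",(M.T@(P-T))[:2].round(1))
g=im.sum(2)
print(g[95:140,235].tolist())
E
```

```text
frL [ 390. -425.  100.] tool [  58. -120.]
frR [ 434. -199.  100.] tool [ 54. 110.]
fr outer [ 404. -311.  100.] tool [63.9 -5.2]
fr inner [ 417. -313.  100.] tool [50.7 -5.3]
pad [ 405. -224.   74.] tool [78.1 80.4]
floorL [ 468. -406.   24.] tool [-15.2 -87.9]
floorR [ 497. -241.   24.] tool [-15.3  79.6]
floorfront [ 425. -316.   24.] tool [41.9 -7.1]
[354, 343, 348, 345, 354, 362, 348, 362, 355, 372, 370, 367, 369, 382, 400, 397, 394, 402, 402, 396, 403, 397, 397, 396, 400, 405, 394, 398, 394, 383, 384, 370, 346, 182, 77, 68, 58, 81, 90, 68, 75, 75, 69, 80, 71]
```

```bash
python3 - <<'E'
from h import *
o=bot.get_obs(); T=o["tool_pos"]; M=R.from_euler("xyz",o["tcp_rot"]).as_matrix()
for d in bot.outline_of("cup_left","side")[:4]:
    y,x=d["mask"].nonzero(); print(round(d["p"],2),np.round(d["pixel"]),x.min(),x.max(),y.min(),y.max())
for p in [(304.8,218),(316.6,237)]:
    P=at_z("side",p,78); print(P.round(),(M.T@(P-T))[:2].round(1))
E
```

```text
0.82 [298. 299.] 288 309 288 316
0.76 [348. 295.] 339 360 281 308
0.6 [308. 221.] 295 313 210 234
[ 545. -293.   78.] [-71.8  36.2]
[ 532. -375.   78.] [-73.2 -46.5]
```

```bash
python3 -m jog '[[0,-5,15,0,0,0],[0,0,25,0,0,0],[0,0,25,0,0,0],[0,0,20,0,0,0],[0,0,10,0,0,0],[0,0,6,0,0,0],[0,0,2,0,0,0],[0,0,0,0,0,0],[0,0,0,0,0,0],[0,0,0,0,0,0]]'
```

```text
time: 8.95
tool_pos: [467.2, -322.7, 39.0]
tcp_rot: [-3.141, 0.001, 2.967]
contact_force: [-0.3, -0.3, -0.1]
grip_width: 50.5
finger_force: 30.0
```

```bash
python3 -m jog '[[0,0,2,0,0,0],[0,0,0,0,0,0],[0,0,1,0,0,0],[0,0,0,0,0,0]]'
```

```text
time: 9.35
tool_pos: [466.9, -322.5, 35.6]
tcp_rot: [-3.141, 0.0, 2.967]
contact_force: [-0.9, 1.4, 1.6]
grip_width: 50.6
finger_force: 30.0
```

```bash
python3 -m jog '[[0,0,0,0,0,0],[0,0,0,0,0,0],[0,0,0,0,0,0],[0,0,0,0,0,0],[0,0,-3,0,0,0],[0,0,-15,0,0,0],[0,0,-30,0,0,0],[0,0,-40,0,0,0],[0,0,-32,0,0,0],[0,0,0,0,0,0]]' 88; python3 -m jog '[[20,20,0,0,0,0],[30,33,0,0,0,0],[28,33,0,0,0,0],[0,0,0,0,0,0],[0,0,0,0,0,0],[0,0,0,0,0,0],[0,0,0,0,0,0],[0,0,0,0,0,0],[0,0,0,0,0,0],[0,0,0,0,0,0],[0,0,0,0,0,0],[0,0,0,0,0,0]]' 0
python3 - <<'E'
from h import *
o=bot.get_obs(); im=bot.capture("wrist"); sd=bot.capture("side"); print(o["time"],o["tool_pos"],o["grip_width"])
cv2.imwrite("pics/p.png",np.hstack([cv2.resize(im[:,:,::-1],(460,345)),cv2.resize(sd[150:310,190:350,::-1],(340,345))]))
for t in ("lever_pad","cup_out"):
  for d in bot.outline_of(t,"wrist")[:3]:
    y,x=d["mask"].nonzero(); z=74 if t=="lever_pad" else 80; print(t,round(d["p"],2),np.round(d["pixel"]),x.min(),x.max(),y.min(),y.max(),at_z("wrist",d["pixel"],z,o).round())
E
```

```text
time: 10.35
tool_pos: [469.0, -324.3, 160.5]
tcp_rot: [-3.136, 0.008, 2.967]
contact_force: [-0.1, -1.1, -0.7]
grip_width: 80.8
finger_force: 0.0
time: 11.55
tool_pos: [405.0, -224.1, 155.3]
tcp_rot: [3.141, -0.0, 2.967]
contact_force: [-0.4, 0.5, 0.2]
grip_width: 0.3
finger_force: 0.0
11.55 [ 404.96179356 -224.14435281  155.26312496] 0.25634808870961623
lever_pad 0.85 [259. 183.] 241 276 163 201 [ 404. -223.   74.]
lever_pad 0.42 [138. 208.] 3 296 160 325 [ 408. -328.   74.]
cup_out 0.54 [344. 227.] 330 361 219 231 [ 453. -159.   80.]
cup_out 0.41 [508. 174.] 506 511 160 186 [430. -23.  80.]
```

View pics/p.png

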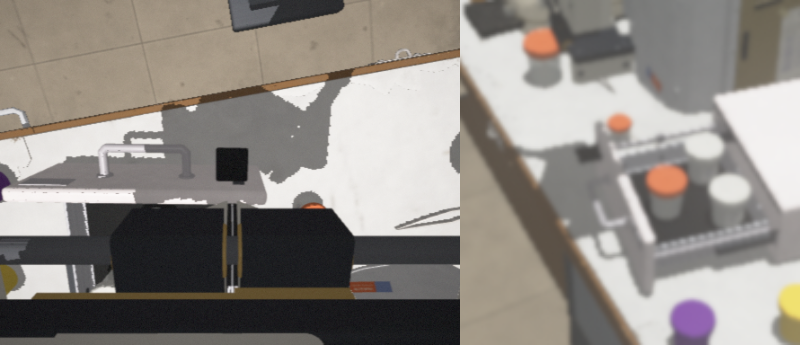

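The wrist view shows the closed fingers just forward of the pad (259,183). The side view shows the orange cup standing upright in the tray's front half. The pad measures (404,-223). Descending gently and watching the force.

```bash
python3 -m jog '[[0,0,30,0,0,0],[0,0,30,0,0,0],[0,0,15,0,0,0],[0,0,0,0,0,0],[0,0,0,0,0,0],[0,0,0,0,0,0]]'; for i in 1 ; do python3 -m jog '[[0,0,7,0,0,0],[0,0,0,0,0,0],[0,0,0,0,0,0]]'; done
```

```text
time: 12.35
tool_pos: [405.6, -224.6, 81.4]
tcp_rot: [-3.141, 0.002, 2.967]
contact_force: [-0.0, 0.0, -0.1]
grip_width: 0.9
finger_force: 0.0
time: 12.65
tool_pos: [404.9, -224.1, 73.4]
tcp_rot: [3.142, 0.0, 2.967]
contact_force: [0.5, 0.0, 0.2]
grip_width: 0.3
finger_force: 0.0
```

```bash
python3 -m jog '[[0,0,6,0,0,0],[0,0,0,0,0,0],[0,0,0,0,0,0]]'; python3 -m jog '[[0,0,5,0,0,0],[0,0,0,0,0,0],[0,0,0,0,0,0]]'
python3 - <<'E'
from h import *
im=bot.capture("wrist"); sd=bot.capture("scene"); 
cv2.imwrite("pics/q.png",np.hstack([cv2.resize(im[120:340,130:420,::-1],(400,300)),cv2.resize(sd[140:230,240:360,::-1],(400,300))]))
E
```

```text
time: 12.95
tool_pos: [404.8, -224.0, 67.1]
tcp_rot: [3.141, -0.0, 2.967]
contact_force: [0.0, -0.2, -0.7]
grip_width: 0.4
finger_force: 0.0
time: 13.25
tool_pos: [404.8, -224.1, 62.1]
tcp_rot: [3.141, -0.0, 2.967]
contact_force: [-0.2, -0.9, -0.4]
grip_width: 0.1
finger_force: 0.0
```

View pics/q.png

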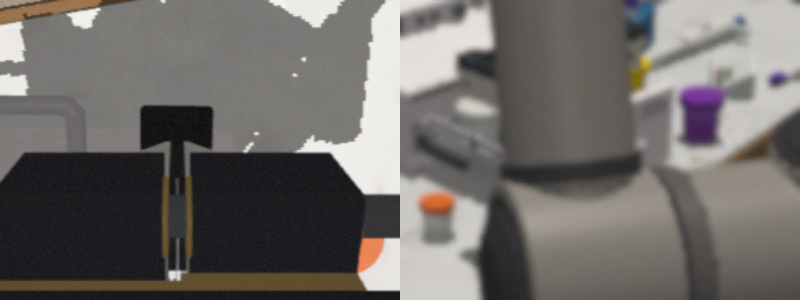

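No contact at a reported 62 mm, so the true tip is indeed about 28 mm short of the reported TCP. With the fingers that much shorter, the body would come close to the front's top edge. I'll lean the tool back 0.3 rad first, then press.

```bash
python3 -m jog '[[0,0,0,0,-0.145,0],[0,0,0,0,-0.145,0],[-7.6,0,2.4,0,0,0],[0,0,0,0,0,0],[0,0,0,0,0,0]]'; python3 -m jog '[[1.2,0,3.8,0,0,0],[0,0,0,0,0,0],[0,0,0,0,0,0]]';python3 -m jog '[[1.2,0,3.8,0,0,0],[0,0,0,0,0,0],[0,0,0,0,0,0]]';python3 -m jog '[[1.2,0,3.8,0,0,0],[0,0,0,0,0,0],[0,0,0,0,0,0]]'
```

```text
time: 13.85
tool_pos: [414.8, -225.3, 62.3]
tcp_rot: [3.138, 0.271, 2.969]
contact_force: [1.1, -0.4, 0.3]
grip_width: 0.7
finger_force: 0.0
time: 14.15
tool_pos: [413.8, -224.2, 57.5]
tcp_rot: [3.137, 0.27, 2.969]
contact_force: [0.5, -0.4, 0.1]
grip_width: 0.6
finger_force: 0.0
time: 14.45
tool_pos: [413.3, -224.1, 53.5]
tcp_rot: [3.137, 0.27, 2.968]
contact_force: [-0.6, 0.2, -0.3]
grip_width: 0.3
finger_force: 0.0
time: 14.75
tool_pos: [413.2, -224.1, 49.6]
tcp_rot: [3.137, 0.27, 2.968]
contact_force: [0.7, 0.5, -0.5]
grip_width: 0.1
finger_force: 0.0
```

```bash
python3 -m jog '[[1.2,0,3.8,0,0,0],[0,0,0,0,0,0],[0,0,0,0,0,0]]';python3 -m jog '[[1.2,0,3.8,0,0,0],[0,0,0,0,0,0],[0,0,0,0,0,0]]';python3 -m jog '[[0.9,0,2.9,0,0,0],[0,0,0,0,0,0],[0,0,0,0,0,0]]'
```

```text
time: 15.05
tool_pos: [413.1, -224.0, 45.6]
tcp_rot: [3.137, 0.27, 2.968]
contact_force: [0.1, 0.5, -0.3]
grip_width: 0.6
finger_force: 0.0
time: 15.35
tool_pos: [413.2, -224.3, 41.9]
tcp_rot: [3.137, 0.271, 2.968]
contact_force: [0.7, -0.7, 3.1]
grip_width: 0.4
finger_force: 1.1
time: 15.65
tool_pos: [413.1, -224.2, 38.8]
tcp_rot: [3.137, 0.271, 2.968]
contact_force: [0.1, -0.9, 3.8]
grip_width: 0.4
finger_force: 1.4
```

Contact is at a reported z of about 43.6, with 3.8 N at 5 mm down, which matches the spring. Pressing to about 12 mm.

```bash
python3 -m jog '[[1.2,0,3.8,0,0,0],[0,0,0,0,0,0],[0,0,0,0,0,0]]';python3 -m jog '[[1.2,0,3.8,0,0,0],[0,0,0,0,0,0],[0,0,0,0,0,0]]'
```

```text
time: 15.95
tool_pos: [413.0, -224.2, 34.8]
tcp_rot: [3.137, 0.271, 2.968]
contact_force: [0.5, -0.6, 3.3]
grip_width: 0.5
finger_force: 1.9
time: 16.25
tool_pos: [412.9, -224.2, 30.9]
tcp_rot: [3.137, 0.271, 2.968]
contact_force: [1.9, -1.0, 4.8]
grip_width: 0.7
finger_force: 2.3
```

```bash
python3 -m jog '[[0.5,0,1.6,0,0,0],[0,0,0,0,0,0],[-3.9,0,1.1,0,0,0],[-3.9,0,1.1,0,0,0],[0,0,0,0,0,0]]';python3 -m jog '[[-3.9,0,1.1,0,0,0],[-3.9,0,1.1,0,0,0],[-3.9,0,1.1,0,0,0],[0,0,0,0,0,0]]'
```

```text
time: 16.75
tool_pos: [420.6, -225.0, 28.9]
tcp_rot: [3.136, 0.27, 2.968]
contact_force: [-0.0, 0.1, 5.6]
grip_width: 0.1
finger_force: 2.6
time: 17.15
tool_pos: [432.6, -227.0, 28.9]
tcp_rot: [3.136, 0.27, 2.968]
contact_force: [0.1, 0.1, 5.4]
grip_width: 0.3
finger_force: 2.6
```

```bash
python3 -m jog '[[-5.8,0,1.6,0,0,0],[-5.8,0,1.6,0,0,0],[-5.8,0,1.6,0,0,0],[-5.8,0,1.6,0,0,0],[-5.8,0,1.6,0,0,0],[-5.8,0,1.6,0,0,0],[-3,0,0.8,0,0,0]]'
python3 - <<'E'
from h import *
o=bot.get_obs();print(o["contact_force"]); sd=bot.capture("side")
cv2.imwrite("pics/r.png",cv2.resize(sd[170:310,190:400,::-1],(630,420)))
E
```

```text
time: 17.85
tool_pos: [470.9, -233.7, 28.8]
tcp_rot: [3.136, 0.269, 2.969]
contact_force: [-4.8, -0.6, 5.2]
grip_width: 0.5
finger_force: 2.8
[-4.78263374 -0.61298578  5.20717961]
```

View pics/r.png

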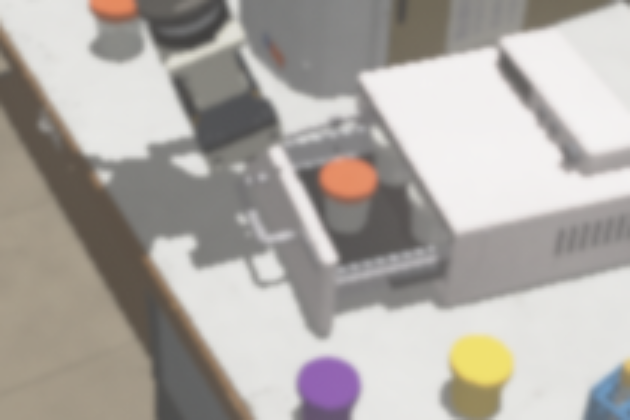

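The side view shows the tray sliding in and the orange cup upright at (347,195). The slide is past its lock, so I'll raise the tip 8 mm for clearance and keep pushing.

```bash
python3 -m jog '[[-2.1,0,-7.7,0,0,0],[-5.8,0,1.6,0,0,0],[-5.8,0,1.6,0,0,0],[-5.8,0,1.6,0,0,0],[-5.8,0,1.6,0,0,0],[-5.8,0,1.6,0,0,0],[-5.8,0,1.6,0,0,0],[-5.8,0,1.6,0,0,0],[-5.8,0,1.6,0,0,0]]'; python3 -m jog '[[-5.8,0,1.6,0,0,0],[-5.8,0,1.6,0,0,0],[-5.8,0,1.6,0,0,0],[-5.8,0,1.6,0,0,0],[-5.8,0,1.6,0,0,0],[-4,0,1.1,0,0,0]]'
```

```text
time: 18.8
tool_pos: [518.3, -242.5, 37.4]
tcp_rot: [3.137, 0.27, 2.968]
contact_force: [-4.3, -1.4, 6.0]
grip_width: 0.8
finger_force: 3.4
time: 19.4
tool_pos: [552.1, -248.8, 37.5]
tcp_rot: [3.138, 0.27, 2.968]
contact_force: [-4.1, -3.3, 5.0]
grip_width: 0.3
finger_force: 3.3
```

```bash
python3 -m jog '[[-3.9,0,1.1,0,0,0],[-3.9,0,1.1,0,0,0],[-3.9,0,1.1,0,0,0],[-3.9,0,1.1,0,0,0],[0,0,0,0,0,0]]'; python3 -m jog '[[-2.9,0,0.8,0,0,0],[0,0,0,0,0,0]]'; python3 -m jog '[[-2.9,0,0.8,0,0,0],[0,0,0,0,0,0]]';python3 -m jog '[[-1.9,0,0.5,0,0,0],[0,0,0,0,0,0]]'
```

```text
time: 19.9
tool_pos: [568.6, -251.5, 37.5]
tcp_rot: [3.137, 0.271, 2.968]
contact_force: [-0.4, -3.1, 4.0]
grip_width: 0.6
finger_force: 2.2
time: 20.1
tool_pos: [571.3, -251.7, 37.3]
tcp_rot: [3.137, 0.271, 2.968]
contact_force: [-2.0, -3.8, 2.9]
grip_width: 0.1
finger_force: 2.6
time: 20.3
tool_pos: [574.3, -252.1, 37.2]
tcp_rot: [3.137, 0.271, 2.968]
contact_force: [-1.2, -2.9, 3.2]
grip_width: 0.6
finger_force: 2.6
time: 20.5
tool_pos: [576.1, -252.4, 37.1]
tcp_rot: [3.137, 0.27, 2.968]
contact_force: [-2.7, -2.8, 2.9]
grip_width: 0.3
finger_force: 2.8
```

```bash
python3 -m jog '[[-1.9,0,0.5,0,0,0],[0,0,0,0,0,0]]'; python3 -m jog '[[-1.9,0,0.5,0,0,0],[0,0,0,0,0,0]]'; python3 -m jog '[[-1.9,0,0.5,0,0,0],[0,0,0,0,0,0]]'
```

```text
time: 20.7
tool_pos: [577.5, -252.5, 36.9]
tcp_rot: [3.136, 0.269, 2.968]
contact_force: [-4.9, -2.4, 5.3]
grip_width: 0.2
finger_force: 3.8
time: 20.9
tool_pos: [577.8, -252.4, 36.6]
tcp_rot: [3.136, 0.266, 2.969]
contact_force: [-11.6, -2.1, 9.1]
grip_width: 0.4
finger_force: 7.1
time: 21.1
tool_pos: [578.0, -252.3, 36.4]
tcp_rot: [3.135, 0.263, 2.969]
contact_force: [-20.8, -2.4, 14.6]
grip_width: 0.5
finger_force: 11.1
```

The force is rising at the end stop (travel about 160 mm). Unload, lift clear, retreat and check.

```bash
python3 -m jog '[[2,0,-6,0,0,0],[-1,0,-10,0,0,0],[-1,0,-20,0,0,0],[0,0,-30,0,0,0],[0,0,-30,0,0,0],[0,0,-30,0,0,0],[0,0,-30,0,0,0],[30,0,0,0,0,0],[30,0,0,0,0,0],[0,0,0,0,0,0],[0,0,0,0,0,0]]'
python3 - <<'E'
from h import *
o=bot.get_obs(); im=bot.capture("wrist")
for t in ("lever_pad","tray_front"):
  for d in bot.outline_of(t,"wrist")[:2]:
    y,x=d["mask"].nonzero(); P=at_z("wrist",d["pixel"],74,o); print(t,round(d["p"],2),np.round(d["pixel"]),x.min(),x.max(),y.min(),y.max(),P.round(), "travel",((P-[404,-223,74])@[.985,-.174,0]).round(1))
sd=bot.capture("side")
for d in bot.outline_of("cup_out","side"): print(round(d["p"],2),np.round(d["pixel"]))
E
```

```text
time: 22.2
tool_pos: [484.1, -236.8, 172.1]
tcp_rot: [3.137, 0.271, 2.968]
contact_force: [0.7, -0.0, 1.1]
grip_width: 0.1
finger_force: 0.0
lever_pad 0.78 [256. 219.] 239 269 210 226 [ 555. -251.   74.] travel 153.4
tray_front 0.95 [132. 223.] 40 283 201 262 [ 539. -369.   74.] travel 158.0
0.91 [227. 176.]
0.31 [321. 232.]
```

```bash
python3 -m jog '[[20,0,-30,0,0.145,0],[20,0,-30,0,0.125,0],[20,0,0,0,0,0],[0,0,0,0,0,0],[0,0,0,0,0,0],[0,0,0,0,0,0]]'
python3 - <<'E'
from h import *
o=bot.get_obs(); im=bot.capture("wrist"); print(o["tool_pos"],o["tcp_rot"])
for t in ("lever_pad","tray_front"):
  for d in bot.outline_of(t,"wrist")[:1]:
    y,x=d["mask"].nonzero(); P=at_z("wrist",d["pixel"],74,o); print(t,round(d["p"],2),np.round(d["pixel"]),x.min(),x.max(),y.min(),y.max(),P.round(), "travel",((P-[404,-223,74])@[.985,-.174,0]).round(1))
cv2.imwrite("pics/end.png",im[:,:,::-1])
sd=bot.capture("side"); cv2.imwrite("pics/ends.png",sd[:,:,::-1])
h=cv2.cvtColor(sd,cv2.COLOR_RGB2HSV); m=(h[...,0]<14)&(h[...,1]>110)&(h[...,2]>120); n,l,s,c=cv2.connectedComponentsWithStats(m.astype(np.uint8))
print([(s[i].tolist()) for i in range(1,n) if s[i,4]>15])
# expected side-view pixels of closed front top corners vs travel
x=np.array([.985,-.174,0]);L=np.array([430,-195,100.]);Rr=np.array([390,-423,100.])
for tr in(140,150,160): print(tr,proj("side",L+tr*x).round(1),proj("side",Rr+tr*x).round(1))
c=sd.mean(2).astype(int)
for r in(230,240,250): print(r,c[r,275:325].tolist())
E
```

```text
time: 23.05
tool_pos: [414.5, -225.1, 221.4]
tcp_rot: [3.136, 0.002, 2.97]
contact_force: [-0.9, 0.1, 0.4]
grip_width: 0.4
finger_force: 0.0
[ 414.51339605 -225.05476972  221.446855  ] [3.13631346e+00 1.88018336e-03 2.96954332e+00]
tray_front 0.58 [107. 309.] 72 260 295 325 [ 548. -423.   74.] travel 176.3
[[243, 0, 6, 5, 22], [196, 139, 4, 5, 17], [221, 164, 17, 12, 169], [489, 198, 12, 8, 77], [261, 204, 9, 6, 45], [437, 319, 5, 4, 17]]
140 [298.7 195.6] [331.3 248.6]
150 [301.8 194.9] [334.9 247.8]
160 [305.  194.3] [338.5 246.9]
230 [230, 230, 230, 230, 229, 229, 228, 228, 227, 227, 228, 228, 228, 229, 229, 228, 229, 229, 228, 224, 211, 178, 154, 153, 159, 163, 170, 180, 184, 190, 195, 194, 195, 194, 181, 161, 148, 144, 144, 143, 144, 144, 144, 144, 144, 143, 143, 144, 147, 163]
240 [229, 229, 229, 229, 229, 229, 229, 230, 229, 230, 230, 230, 230, 230, 230, 229, 228, 228, 228, 229, 229, 229, 228, 228, 228, 224, 212, 179, 159, 176, 209, 223, 226, 227, 226, 221, 210, 197, 196, 195, 189, 185, 186, 190, 193, 193, 191, 185, 169, 152]
250 [228, 228, 228, 228, 228, 228, 229, 229, 229, 229, 229, 229, 229, 229, 229, 228, 229, 229, 229, 229, 230, 230, 230, 229, 229, 229, 229, 229, 229, 228, 223, 209, 181, 169, 188, 215, 225, 229, 229, 229, 228, 224, 211, 179, 151, 141, 141, 143, 144, 145]
```

```bash
python3 -m jog '[[-45,0,0,0,0,0],[-45,0,0,0,0,0],[-35,0,0,0,0,0],[0,0,0,0,0,0],[0,0,0,0,0,0],[0,0,0,0,0,0],[0,0,0,0,0,0]]'
python3 - <<'E'
from h import *
o=bot.get_obs(); im=bot.capture("wrist")
for d in bot.outline_of("lever_pad","wrist")[:1]:
    y,x=d["mask"].nonzero(); P=at_z("wrist",d["pixel"],74,o); print(round(d["p"],2),np.round(d["pixel"]),x.min(),x.max(),y.min(),y.max(),P.round(), "travel",((P-[404,-223,74])@[.985,-.174,0]).round(1))
    c=int(d["pixel"][0]);r=int(d["pixel"][1]); g=im.mean(2).astype(int); print(r,g[r-25:r+45,c].tolist())
for z in(61,74): print(z,[proj("wrist",np.array([404,-223,z])+(tr)*np.array([.985,-.174,0]),o).round(1).tolist() for tr in(144,160,176)])
E
```

```text
time: 23.95
tool_pos: [536.5, -246.4, 222.7]
tcp_rot: [3.137, 0.002, 2.969]
contact_force: [0.3, 0.0, 0.0]
grip_width: 0.7
finger_force: 0.0
0.71 [258. 190.] 241 269 176 205 [ 560. -250.   74.] travel 158.7
189 [119, 118, 121, 122, 119, 123, 123, 123, 123, 120, 122, 117, 74, 27, 21, 28, 18, 27, 25, 17, 25, 10, 19, 15, 16, 30, 70, 77, 69, 68, 67, 66, 67, 65, 61, 90, 59, 66, 64, 61, 59, 41, 40, 42, 55, 107, 130, 129, 132, 132, 166, 219, 239, 249, 253, 254, 254, 253, 252, 251, 250, 245, 188, 102, 88, 113, 128, 136, 145, 148]
61 [[257.2, 173.2], [257.2, 187.7], [257.2, 201.8]]
74 [[257.2, 176.1], [257.2, 191.0], [257.2, 205.6]]
```

The pad reads 158.7 mm of travel, which is home, and the arm is clear. Handing in.

```bash
python3 -c "
from plant import bot
print(bot.close_job())"
```

```text
the job is handed in; nothing more can be done
None
```

I stood the orange-lidded cup in the tray, held the lever down and pushed the tray home (about 159 of 160 mm), then handed the job in at about 24 s; no verdict came back. The cup was upright when last seen at about 50 mm of travel, but the closed tray hid all three cups after that, and I did not directly confirm the lever had sprung back up.

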